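Release the drilling fixture's index wheel and hold its plunger out

ROBOT

A 6-joint arm with a two-finger parallel gripper is mounted at the origin on the work surface. World frame = base frame: x ahead of the robot, y to its left, z up, the work surface at z = 0. Lengths are in m, angles in rad, forces in N, time in s.
With the tool pointing down it reaches from about 0.35 to 0.975 m from the base axis. Payload 4.9 kg.
Tool frame: the origin (TCP) lies at the very end of the fingers, on their centre line; the grasp point (between the pads) lies 19 mm behind it (manip.tcp_to_grasp is the distance from the TCP to the grasp point, in m); z points along the fingers, y is the direction in which the jaws open and shut (so a half turn about z gives the same grasp; the last joint's range is limited). The gripper opens to 85 mm and grips with 20 to 120 N. Pads are 22 mm wide; open, the fingers measure 114 mm over their backs; the gripper's body (76 mm by 85 mm) begins 54 mm behind the grasp point. The pads swing forward as they close: fully open they stand 13 mm farther back than shut.
Start: joints at [-0.119, 0.053, 1.613, -0, 1.476, -0.119], TCP at [0.625, 0, 0.204] pointing down, gripper open.
Joint ranges: [-3.01, 3.01], [-1.01, 2.22], [0.06, 2.58], [-1.02, 4.17], [0.09, 2.62], [-3.14, 3.14]. Speed limits (rad/s): [2.57, 2.57, 3.14, 3.14, 3.14, 3.14].

INTERFACE

Orientations are given as a unit quaternion [w, x, y, z].
In Python, from plant import sensors, cams, job, finder, manip gives the robot as it stands.
- The arm moves only by the shell command python3 -m pendant 'ROWS'. ROWS is JSON, a list of rows, each an object of numbers: "wx", "wy", "wz": the turn, a rotation vector about the tool's x, y, z in degrees; "dx", "dy", "dz": the shift along the tool's x, y, z in m; "hand": the gripper's target within -1 to 1 (fully open at 1, half-way at 0, shut at -1). A call has 1 to 20 rows; each row is the pose to reach, as a shift and turn from the pose commanded when the call began, along the tool's axes at that moment; what a row does not reach only later rows make up. A row lasts 1/12 s, in which the tool goes at most 41.7 mm and 7.16 degrees, less where a joint would pass 70% of its speed; a pose out of reach is approached as far as the arm can. A call with a gripper value outside its range is refused whole. The fingers move at their own pace and stop on an object; the grip force is fixed at half the most. Time passes only in rows, so rows that repeat a pose let the fingers close. It gives the time, the measured TCP pose, the force and the opening at its end, in the units of the state.
- sensors.state(): the state, without advancing time (a new reading comes with each control period).
- cams.grab_frame(name): name is "scene" or "side" or "wrist"; returns (picture, depth): 420x560x3 uint8, red, green, blue; 420x560 float32, m along the optical axis (not along the pixel's ray), 0 where there is no reading.
- cams.calibration(name): a dict with "fov_y" (degrees; the focal length in pixels is half the picture's height over the tangent of half this angle, whatever the lens; pixels are square), "cx", "cy" (the principal point, pixels), "pose" (4x4, takes a point from camera to world coordinates); the wrist camera has in their place "hand_eye" (4x4, takes a point from camera to tool coordinates, whose origin is the TCP and whose axes are the flange's). Camera axes: x right, y down, z forward; pixel columns grow to the right and rows downward; lengths in m; the calibration is good to about 2 mm. A picture is of the moment at which its call begins: read the wrist's pose just before it. calibration takes no time and is no camera call.
- job.job_done(): hands the job in, once; it reports no verdict.
Trained networks look in the newest picture that a camera, given by its name, has taken for a name from the list of things; names that differ only in an ending like _2 or _b are one class to them, and where a whole thing is asked for, a point or a joint stands for the part that bears it (a point fixed in the world has none). Each returns a list of dicts, best first, with "score" (0 to 1); they miss things now and then, are a little off and sometimes report something else, mostly with a low value. They report only what shows in the picture. A call takes as long as a camera call.
- finder.look_for(camera, thing): "position" ([x, y, z] in m, in world coordinates, good to about 4 mm: the middle of the surface that is visible of it).
The state is a dict: "time": time; "joint_pos": joint angles; "joint_vel": joint speeds; "joint_efforts": joint torques, N m; "tool_pos": TCP position; "tool_rot": TCP orientation; "contact_force": force on the tool from outside, world axes, zero at the start; "ft_torque": the same for the moment, N m; "gripper_width": opening from 0.0 (shut) to 1.0 (fully open).
Only numpy, scipy, OpenCV 4.12 (cv2) and the standard library are available. Lean on these libraries where they do the work, as an engineer would, in place of code of your own. Each camera call takes 0.05 s, during which the arm holds its last target. There are 200 camera calls.

TASK

The drilling fixture on the bench is to be turned by a colleague. On the control box press the wide round key (drill off), then the square key (brake off), then the small round key (table free), one at a time, each right down and let up again; only then take the fixture's black pull knob, draw the spring plunger fully back so that its pin is clear of the notch in the wheel, and keep holding it there. Finish while still holding the knob back with the fingers, do not let it go; leave the glue bottle, wood offcut and tape measure where they are.

Things in the scene. Friction and masses are not known exactly. Their poses are not given: they have to be found in the camera images.
- key_wide (a joint): Wide round key: its travel in m: 0 when up, 0.006 fully down (about 1.5 N starts it, 5 N holds it fully down)
- key_wide_top (a point): Wide round mushroom key, 40 mm across, springy black plastic; this point is the centre of its top, 72 mm above the bench when up. The three keys stand in a row, 75 mm apart, on the flat top of a grey control box 110 x 250 mm, 50 mm high; which key stands at which place varies.
- key_square (a joint): Square key: its travel in m: 0 when up, 0.006 fully down (about 1.5 N starts it, 5 N holds it fully down)
- key_square_top (a point): Square key, 28 x 28 mm, black plastic head that springs back when let go. Origin of this point: centre of the head's top face, about 72 mm above the bench when up; its z axis points up.
- key_small (a joint): Small round key: its travel in m: 0 when up, 0.006 fully down (about 1.5 N starts it, 5 N holds it fully down)
- key_small_top (a point): Small round key, 18 mm across, black plastic head that springs back when let go. Origin of this point: centre of the head's top face, about 72 mm above the bench when up; its z axis points up.
- plunger (a joint): Index plunger: how far it is drawn back, in m: 0 seated, its pin 10 mm deep in the wheel's notch; above 0.010 the pin has left the notch; 0.016 fully back at its stop. A spring pulls it home: about 6 N at the start, 12 N at the stop.
- pull_knob: Black pull knob of the plunger, level, axis 70 mm above the bench. Origin: middle of its grip, a round barrel 22 mm in diameter, 30 mm long; its outer end has a flange 32 mm across, 8 mm thick. +x points along the pin to the wheel, z up: pull it along its -x (roughly towards the robot). Both sides, above and 50 mm below are free; pinch it across (along y) from above.
- seat (a point): Mouth of the wheel's notch (open at the top), in line with the pin, 72 mm from the seated knob's origin. Steel wheel, 180 mm across, twelve notches, axis 90 mm further on; a wood blank with a bolt on it reaches 126 mm above the bench. The fixture stands fast on a 250 x 150 x 15 mm grey base; it and the control box may swap sides of the bench.
- pin_tip (a point): Tip of the plunger's steel pin, 10 mm in diameter, 82 mm from the knob's origin along its +x; moves with the plunger: seated 10 mm inside the notch, fully back 6 mm outside. The pin runs in a steel bracket 36 mm wide, 88 mm high, which begins 12 mm beyond the seated barrel's inner end.
- glue_center (a point): White glue bottle with yellow cap, 50 mm in diameter, 140 mm high, standing beyond the control box; this point is at half height. Leave alone.
- offcut_center (a point): Wood offcut 70 x 45 x 30 mm lying beside the fixture's knob, this point at its centre. Leave alone.
- tape_center (a point): Yellow tape measure 65 x 36 x 60 mm standing beyond the control box, this point at its centre. Leave alone.

How it is judged:
On the way, in this order (a step that is already met when the one before it is completed fails the run):
1. the wide round key is pressed down, the other two up, the plunger still seated (value of joint key_wide above 0.004 m and value of joint each of key_square, key_small below 0.002 m and value of joint plunger below 0.003 m), for 0.05 s.
2. then the square key is pressed down, the other two up, the plunger still seated (value of joint key_square above 0.004 m and value of joint each of key_wide, key_small below 0.002 m and value of joint plunger below 0.003 m), for 0.05 s.
3. then the small round key is pressed down, the other two up, the plunger still seated (value of joint key_small above 0.004 m and value of joint each of key_wide, key_square below 0.002 m and value of joint plunger below 0.003 m), for 0.05 s.
4. then the plunger is drawn back by the fingers, all keys up (value of joint plunger above 0.013 m and contact force between the fingers and pull_knob above 2 N and value of joint each of key_wide, key_square, key_small below 0.002 m), for 0.2 s.
At the end, for the whole second after the job is handed in: The plunger is held back by the fingers (more than 2 N on the knob), drawn at least 13 mm of its 16 mm so that the pin is at least 3 mm clear of the wheel, and the three keys are up (within 2 mm), all through the last second (all of step 4); the arm keeps its last pose, push and grip.
It fails at once if glue bottle is moved more than 20 mm (distance of glue_center from where it was at the start of the episode above 0.02 m).
It fails at once if offcut is moved more than 20 mm (distance of offcut_center from where it was at the start of the episode above 0.02 m).
It fails at once if tape measure is moved more than 20 mm (distance of tape_center from where it was at the start of the episode above 0.02 m).
It fails at once if two keys are pressed at once (value of joint each of key_wide, key_square above 0.003 m or value of joint each of key_square, key_small above 0.003 m or value of joint each of key_wide, key_small above 0.003 m).
It fails at once if the plunger is drawn while a key is down (value of joint plunger above 0.004 m and value of joint any of key_wide, key_square, key_small above 0.003 m).
It also fails if it takes over 54 s, if anything falls off the work surface, if the arm or the gripper's body presses on something with over 40 N, if the wrist force passes 120 N, or if a joint passes its speed limit or range.

## Working session

There is one attempt and no reset: what is moved stays moved. The work goes in short steps, Python scripts to look and compute and a shell command to move; the robot and the scene stay as the last step left them, time stands still between calls to the robot, and variables do not carry over. Pictures are saved under pics/ and viewed, about 8 in all and at most 12, crops included, and the job is handed in when it is done.

```bash
mkdir -p pics; cat > h.py <<'E'
import numpy as np,cv2
from plant import sensors,cams,job,finder,manip
from scipy.spatial.transform import Rotation as R
def tool():
    s=sensors.state();q=s["tool_rot"];T=np.eye(4);T[:3,:3]=R.from_quat([q[1],q[2],q[3],q[0]]).as_matrix();T[:3,3]=s["tool_pos"];return T
def grab(n):
    T=tool();p,d=cams.grab_frame(n);c=cams.calibration(n)
    P=np.array(c["pose"]) if "pose" in c else T@np.array(c["hand_eye"])
    h,w=d.shape;f=h/2/np.tan(np.radians(c["fov_y"])/2)
    v,u=np.mgrid[:h,:w];X=np.stack([(u-c["cx"])/f*d,(v-c["cy"])/f*d,d,np.ones_like(d)],-1)@P.T
    X=X[...,:3];X[d==0]=np.nan
    return p,d,X
def save(n,p): cv2.imwrite("pics/"+n+".png",cv2.cvtColor(p,cv2.COLOR_RGB2BGR))
E
python3 - <<'E'
from h import *
ps=[]
print(tool().round(3),sensors.state()["time"],manip.tcp_to_grasp)
for n in("scene","side"):
    p,d,X=grab(n);ps.append(p)
    for t in("key_wide_top","key_square_top","key_small_top","pull_knob","glue_center","offcut_center","tape_center"):
        print(n,t,[(np.round(r["position"],3).tolist(),round(r["score"],2)) for r in finder.look_for(n,t)[:2]])
    save(n,p)
E
```

```text
[[ 0.     1.    -0.002  0.624]
 [ 1.    -0.     0.     0.   ]
 [ 0.    -0.002 -1.     0.202]
 [ 0.     0.     0.     1.   ]] 0.0 0.0187
scene key_wide_top [([0.504, 0.299, 0.07], 0.62)]
scene key_square_top []
scene key_small_top []
scene pull_knob [([0.524, -0.202, 0.074], 0.74)]
scene glue_center [([0.675, 0.254, 0.08], 0.72), ([0.505, 0.302, 0.077], 0.18)]
scene offcut_center [([0.511, -0.072, 0.032], 0.85)]
scene tape_center [([0.633, 0.142, 0.055], 0.71)]
side key_wide_top [([0.5, 0.305, 0.074], 0.6)]
side key_square_top [([0.488, 0.234, 0.075], 0.74), ([0.471, 0.164, 0.068], 0.52)]
side key_small_top [([0.488, 0.234, 0.07], 0.57)]
side pull_knob [([0.516, -0.194, 0.07], 0.72)]
side glue_center [([0.659, 0.276, 0.086], 0.82)]
side offcut_center [([0.501, -0.06, 0.033], 0.6)]
side tape_center [([0.613, 0.16, 0.055], 0.83), ([0.504, 0.304, 0.069], 0.17)]
```

View pics/scene.png

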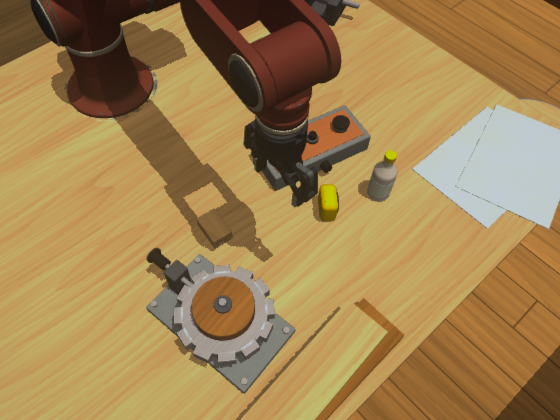

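Scene: box with keys upper centre (wide key ~(341,123), small-looking ~(312,136), arm hides the third), fixture lower left with knob ~(157,258) and offcut at (213,225). I'll go above the box, high, with the fingers shut.

```bash
python3 -m pendant '[{"dz":-0.04,"hand":-1},{"dx":0.035,"dy":-0.02,"dz":-0.06,"hand":-1},{"dx":0.07,"dy":-0.04,"dz":-0.08,"hand":-1},{"dx":0.105,"dy":-0.06,"dz":-0.08,"hand":-1},{"dx":0.14,"dy":-0.08,"dz":-0.08,"hand":-1},{"dx":0.175,"dy":-0.1,"dz":-0.08,"hand":-1},{"dx":0.21,"dy":-0.12,"dz":-0.08,"hand":-1},{"dx":0.23,"dy":-0.14,"dz":-0.08,"hand":-1},{"dx":0.23,"dy":-0.14,"dz":-0.08,"hand":-1},{"dx":0.23,"dy":-0.14,"dz":-0.08,"hand":-1}]'
python3 - <<'E'
from h import *
print(tool().round(3),np.round(cams.calibration("wrist")["hand_eye"],3))
p,d,X=grab("wrist");save("w1",p);np.save("w1.npy",X)
for t in("key_wide_top","key_square_top","key_small_top"):
    print(t,[(np.round(r["position"],3).tolist(),round(r["score"],2)) for r in finder.look_for("wrist",t)[:3]])
z=X[...,2];m=((z>0.066)&(z<0.08)).astype(np.uint8)
n,l,s,c=cv2.connectedComponentsWithStats(m)
for i in range(1,n):
    if s[i,4]>60:
        q=X[l==i];print(s[i],c[i].round(),np.round(q.mean(0),4),np.round((q.min(0)+q.max(0))/2,4),np.ptp(q,0).round(3))
E
```

```text
[[-0.     1.     0.     0.625]
 [ 1.     0.    -0.     0.   ]
 [-0.     0.    -1.     0.204]
 [ 0.     0.     0.     1.   ]] [[ 0.    -0.956 -0.294  0.076]
 [ 1.     0.    -0.    -0.   ]
 [ 0.    -0.294  0.956 -0.171]
 [ 0.     0.     0.     1.   ]]
key_wide_top [([0.478, 0.151, 0.073], 0.73), ([0.507, -0.061, 0.028], 0.28), ([0.528, -0.19, 0.077], 0.15)]
key_square_top [([0.476, 0.152, 0.071], 0.94)]
key_small_top []
[ 76   0  40  29 926] [96. 12.] [0.4728 0.1527 0.072 ] [0.4708 0.1524 0.0705] [0.032 0.021 0.009]
[286 270  72  19 479] [320. 278.] [ 0.6666 -0.0926  0.0731] [ 0.6672 -0.0936  0.073 ] [0.073 0.016 0.014]
[357 277  19  16 138] [366. 285.] [ 0.7154 -0.1011  0.0729] [ 0.7154 -0.1006  0.0729] [0.022 0.012 0.014]
[257 291  33  26 223] [274. 301.] [ 0.6175 -0.1192  0.0733] [ 0.6169 -0.1231  0.073 ] [0.034 0.025 0.014]
[251 322  15  10 108] [258. 327.] [ 0.5999 -0.1523  0.0735] [ 0.6006 -0.1502  0.073 ] [0.015 0.008 0.014]
[209 340  53  26 454] [235. 351.] [ 0.5735 -0.1845  0.0736] [ 0.5741 -0.1907  0.073 ] [0.058 0.033 0.014]
[170 350  38  21 380] [191. 358.] [ 0.5236 -0.1931  0.0742] [ 0.5201 -0.1989  0.073 ] [0.044 0.022 0.014]invalid input
```

View pics/w1.png

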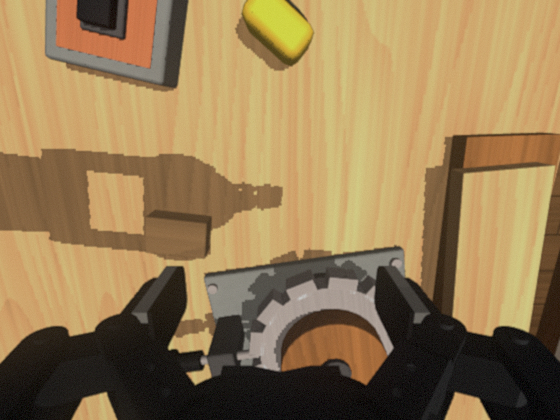

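The picture (arm didn't move) shows the square key at the top left (100,10), tape (278,28), offcut (180,230). The call was refused, so I'll try with every field present.

```bash
python3 -m pendant '[{"wx":0,"wy":0,"wz":0,"dx":0,"dy":0,"dz":-0.04,"hand":-1}]'; python3 -m pendant --help | head -20
```

```text
time: 1.08
tool_pos: [0.6198, 0.0006, 0.2333]
tool_rot: [-0.007, 0.707, 0.707, -0.006]
contact_force: [0.2, 0.7, -1.8]
gripper_width: 0.886invalid input: not JSON, or not a number
```

```bash
python3 -m pendant '[{"wx":0,"wy":0,"wz":0,"dx":0.035,"dy":-0.02,"dz":-0.01,"hand":-1},{"wx":0,"wy":0,"wz":0,"dx":0.065,"dy":-0.045,"dz":-0.02,"hand":-1},{"wx":0,"wy":0,"wz":0,"dx":0.095,"dy":-0.07,"dz":-0.03,"hand":-1},{"wx":0,"wy":0,"wz":0,"dx":0.125,"dy":-0.095,"dz":-0.03,"hand":-1},{"wx":0,"wy":0,"wz":0,"dx":0.155,"dy":-0.12,"dz":-0.03,"hand":-1},{"wx":0,"wy":0,"wz":0,"dx":0.17,"dy":-0.135,"dz":-0.03,"hand":-1},{"wx":0,"wy":0,"wz":0,"dx":0.17,"dy":-0.135,"dz":-0.03,"hand":-1},{"wx":0,"wy":0,"wz":0,"dx":0.17,"dy":-0.135,"dz":-0.03,"hand":-1}]'
cat > m.py <<'E'
from h import *
print(tool().round(3))
p,d,X=grab("wrist");save("w2",p)
for t in("key_wide_top","key_square_top","key_small_top"):
    print(t,[(np.round(r["position"],3).tolist(),round(r["score"],2)) for r in finder.look_for("wrist",t)[:3]])
z=X[...,2];m=((z>0.066)&(z<0.08)).astype(np.uint8)
n,l,s,c=cv2.connectedComponentsWithStats(m)
for i in range(1,n):
    if s[i,4]>100:
        q=X[l==i];print(s[i],c[i].round(),np.round(q.mean(0),4),np.round((q.min(0)+q.max(0))/2,4),np.ptp(q,0).round(3))
E
python3 m.py
```

```text
time: 1.75
tool_pos: [0.4896, 0.1706, 0.2739]
tool_rot: [0.001, 0.706, 0.708, 0.0]
contact_force: [0.7, 0.8, -0.1]
gripper_width: 0.003
[[-0.002  1.     0.001  0.49 ]
 [ 1.     0.002 -0.     0.171]
 [-0.     0.001 -1.     0.274]
 [ 0.     0.     0.     1.   ]]
key_wide_top [([0.502, 0.304, 0.072], 0.96)]
key_square_top [([0.47, 0.158, 0.075], 0.97)]
key_small_top [([0.486, 0.234, 0.072], 0.71)]
[ 277   32   37   41 1208] [295.  52.] [0.5046 0.3041 0.0724] [0.5048 0.3042 0.071 ] [0.038 0.039 0.009]
[419  66  25  49 280] [426.  92.] [0.6479 0.2652 0.0723] [0.6569 0.267  0.073 ] [0.031 0.05  0.014]
[272 116  15  16 199] [279. 124.] [0.488  0.2314 0.0725] [0.488  0.2316 0.0722] [0.016 0.016 0.004]
[252 174  27  27 552] [265. 187.] [0.4715 0.1591 0.0726] [0.4714 0.1586 0.0708] [0.031 0.031 0.008]
```

View pics/w2.png

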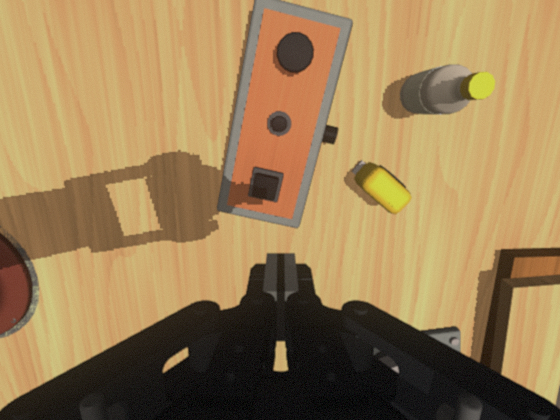

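Keys, left to right: wide (295,52) → (0.5045,0.304), small (279,124) → (0.488,0.2315), square (265,187) → (0.4715,0.159). All are at z≈0.0725 and ~74 mm apart, which matches what was given. Going above the wide key.

```bash
python3 -m pendant '[{"wx":0,"wy":0,"wz":0,"dx":0.038,"dy":0.005,"dz":0.01,"hand":-1},{"wx":0,"wy":0,"wz":0,"dx":0.075,"dy":0.01,"dz":0.025,"hand":-1},{"wx":0,"wy":0,"wz":0,"dx":0.11,"dy":0.015,"dz":0.045,"hand":-1},{"wx":0,"wy":0,"wz":0,"dx":0.1335,"dy":0.015,"dz":0.07,"hand":-1},{"wx":0,"wy":0,"wz":0,"dx":0.1335,"dy":0.015,"dz":0.11,"hand":-1},{"wx":0,"wy":0,"wz":0,"dx":0.1335,"dy":0.015,"dz":0.15,"hand":-1},{"wx":0,"wy":0,"wz":0,"dx":0.1335,"dy":0.015,"dz":0.184,"hand":-1},{"wx":0,"wy":0,"wz":0,"dx":0.1335,"dy":0.015,"dz":0.184,"hand":-1},{"wx":0,"wy":0,"wz":0,"dx":0.1335,"dy":0.015,"dz":0.184,"hand":-1},{"wx":0,"wy":0,"wz":0,"dx":0.1335,"dy":0.015,"dz":0.184,"hand":-1}]'
```

```text
time: 2.78
tool_pos: [0.5069, 0.3035, 0.0917]
tool_rot: [0.001, 0.708, 0.707, 0.001]
contact_force: [0.0, -0.2, 0.5]
gripper_width: -0.001
```

```bash
python3 -m pendant '[{"wx":0,"wy":0,"wz":0,"dx":0,"dy":0,"dz":0.01,"hand":-1},{"wx":0,"wy":0,"wz":0,"dx":0,"dy":0,"dz":0.018,"hand":-1},{"wx":0,"wy":0,"wz":0,"dx":0,"dy":0,"dz":0.022,"hand":-1},{"wx":0,"wy":0,"wz":0,"dx":0,"dy":0,"dz":0.025,"hand":-1},{"wx":0,"wy":0,"wz":0,"dx":0,"dy":0,"dz":0.025,"hand":-1},{"wx":0,"wy":0,"wz":0,"dx":0,"dy":0,"dz":0.025,"hand":-1}]'
```

```text
time: 3.28
tool_pos: [0.5049, 0.3035, 0.0645]
tool_rot: [-0.0, 0.707, 0.707, -0.0]
contact_force: [-0.4, 0.3, -0.8]
gripper_width: 0.001
```

No force yet, so I'll go down gently.

```bash
python3 -m pendant '[{"wx":0,"wy":0,"wz":0,"dx":0,"dy":0,"dz":0.001,"hand":-1},{"wx":0,"wy":0,"wz":0,"dx":0,"dy":0,"dz":0.002,"hand":-1},{"wx":0,"wy":0,"wz":0,"dx":0,"dy":0,"dz":0.002,"hand":-1}]'; python3 - <<'E'
from h import *
s=sensors.state();print(s["contact_force"],s["ft_torque"],s["tool_pos"])
p,d,X=grab("side");save("s1",p[:, :]);
p,d,X=grab("wrist");save("w3",p)
E
```

```text
time: 3.53
tool_pos: [0.505, 0.3035, 0.0625]
tool_rot: [0.0, 0.707, 0.707, 0.0]
contact_force: [-0.5, -0.1, -0.3]
gripper_width: -0.001
[-0.46566017 -0.06822876 -0.33884869] [-0.07383896  0.02181563  0.02902653] [0.50498176 0.30353509 0.06252439]
```

View pics/s1.png

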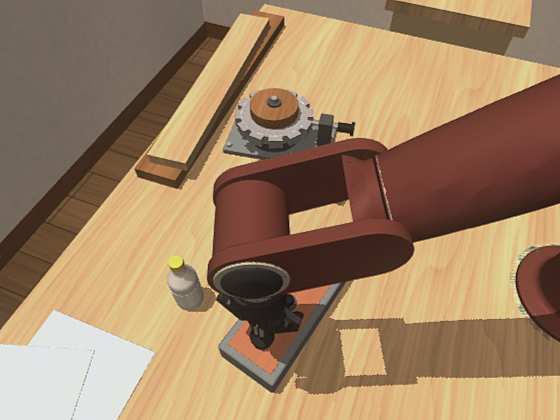

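Side view: fingers at the wide key (260,335); too coarse to tell contact. I'll check the depth of the key rim from the wrist camera.

```bash
python3 - <<'E'
from h import *
p,d,X=grab("wrist")
q=X.reshape(-1,3);r=np.hypot(q[:,0]-.5045,q[:,1]-.304)
for a,b in((10,14),(14,17),(17,20),(20,25),(25,40)):
    m=(r>a/1e3)&(r<b/1e3);print(a,b,m.sum(),np.histogram(q[m,2],bins=[.04,.05,.055,.06,.062,.064,.066,.068,.07,.072,.074,.076,.08,.1])[0])
im=p[0:420,100:460];save("w4",cv2.resize(im,None,fx=1.4,fy=1.4))
E
```

```text
10 14 6056 [  0   0   0   0   0   0   0   0  72 541   4   0 190]
14 17 2311 [  0   0   3   0   0   0   0   0  61 520   4   0   4]
17 20 5427 [  0 383  68   0   0   0   5  22 276 410   3   0   0]
20 25 9161 [   5 1083    0    0    0    0   12   73   69    9    0    0    0]
25 40 20204 [  38 6268    0    0    0    0    0    0    0    0    0    0    0]
```

View pics/w4.png

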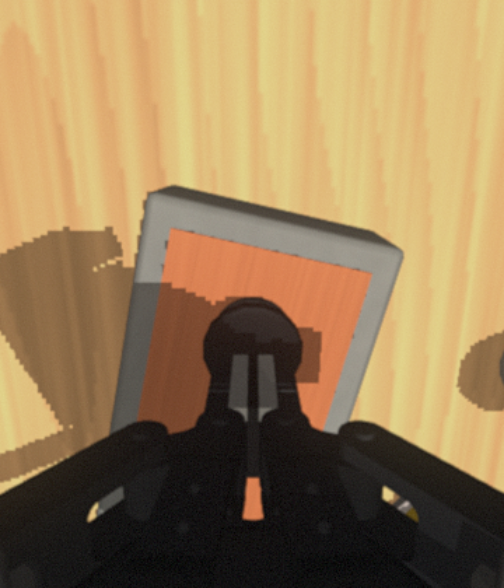

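Key still up (rim at z≈0.0725); the fingertips evidently end higher than the nominal TCP. Continuing down slowly.

```bash
python3 -m pendant '[{"wx":0,"wy":0,"wz":0,"dx":0,"dy":0,"dz":0.001,"hand":-1},{"wx":0,"wy":0,"wz":0,"dx":0,"dy":0,"dz":0.002,"hand":-1},{"wx":0,"wy":0,"wz":0,"dx":0,"dy":0,"dz":0.003,"hand":-1},{"wx":0,"wy":0,"wz":0,"dx":0,"dy":0,"dz":0.003,"hand":-1}]';python3 -m pendant '[{"wx":0,"wy":0,"wz":0,"dx":0,"dy":0,"dz":0.001,"hand":-1},{"wx":0,"wy":0,"wz":0,"dx":0,"dy":0,"dz":0.002,"hand":-1},{"wx":0,"wy":0,"wz":0,"dx":0,"dy":0,"dz":0.002,"hand":-1}]'; python3 - <<'E'
from h import *
p,d,X=grab("wrist")
q=X.reshape(-1,3);r=np.hypot(q[:,0]-.5045,q[:,1]-.304)
m=(r<.018)&(q[:,2]<.08);print(np.nanmedian(q[m,2]))
Y=(X-tool()[:3,3])
for v in range(150,300,10): print(v,p[v,270:290:6].mean(1).round(),Y[v,262:300:6,2].round(4),Y[v,280,1].round(3))
E
```

```text
time: 4.02
tool_pos: [0.5048, 0.3034, 0.0592]
tool_rot: [-0.0, 0.707, 0.707, -0.0]
contact_force: [-0.3, -0.7, 0.5]
gripper_width: 0.001
time: 4.27
tool_pos: [0.5048, 0.3034, 0.0572]
tool_rot: [-0.0, 0.707, 0.707, -0.0]
contact_force: [0.2, -0.7, -0.1]
gripper_width: 0.0
0.07258653887241209
150 [74. 73. 70. 67.] [-0.0102 -0.012  -0.0178 -0.0257 -0.032  -0.0396 -0.0492] 0.052
160 [151. 146. 141. 135.] [-0.0078 -0.0064 -0.0073 -0.007  -0.0068 -0.0089 -0.0075] 0.049
170 [148. 147. 144. 146.] [-0.0066 -0.0062 -0.0055 -0.0064 -0.0063 -0.0063 -0.0059] 0.044
180 [149. 145. 143. 142.] [-0.0063 -0.0054 -0.0059 -0.0057 -0.0065 -0.0067 -0.0071] 0.038
190 [143. 144. 149. 147.] [-0.0052 -0.0043 -0.0056 -0.0051 -0.0054 -0.0048 -0.0051] 0.033
200 [143. 145. 145. 143.] [-0.0059 -0.0057 -0.0058 -0.0058 -0.0064 -0.0061 -0.0058] 0.027
210 [143. 142. 143. 144.] [-0.0056 -0.0056 -0.0058 -0.0063 -0.005  -0.0066 -0.006 ] 0.021
220 [39. 34. 31. 33.] [-0.0057  0.0005  0.0127  0.012   0.0111  0.0002 -0.0047] 0.021
230 [48. 51. 52. 48.] [0.0147 0.0154 0.0155 0.0152 0.0156 0.0144 0.0149] 0.017
240 [27. 42. 44. 44.] [0.016  0.0156 0.0163 0.0149 0.0152 0.016  0.0159] 0.011
250 [26. 30. 23. 28.] [0.0149 0.0159 0.0155 0.016  0.0145 0.0149 0.0153] 0.006
260 [68. 66. 28. 71.] [0.0152 0.0412 0.0392 0.0398 0.0387 0.0403 0.0144] 0.012
270 [65. 60. 24. 68.] [0.0421 0.0499 0.0484 0.0495 0.0494 0.0494 0.0422] 0.012
280 [68. 58. 22. 69.] [0.0511 0.0579 0.0582 0.0575 0.0578 0.0575 0.0509] 0.012
290 [69. 53. 12. 71.] [0.0578 0.0647 0.0654    nan 0.0647 0.0655 0.0655] nan
```

Wrist depth puts the shut fingertips ~30 mm above the reported TCP, so I'm still above the key. Continuing down until there is force.

```bash
python3 -m pendant '[{"wx":0,"wy":0,"wz":0,"dx":0,"dy":0,"dz":0.002,"hand":-1},{"wx":0,"wy":0,"wz":0,"dx":0,"dy":0,"dz":0.004,"hand":-1},{"wx":0,"wy":0,"wz":0,"dx":0,"dy":0,"dz":0.004,"hand":-1}]';python3 -m pendant '[{"wx":0,"wy":0,"wz":0,"dx":0,"dy":0,"dz":0.002,"hand":-1},{"wx":0,"wy":0,"wz":0,"dx":0,"dy":0,"dz":0.004,"hand":-1},{"wx":0,"wy":0,"wz":0,"dx":0,"dy":0,"dz":0.004,"hand":-1}]'; python3 - <<'E'
from h import *
p,d,X=grab("wrist")
q=X.reshape(-1,3);r=np.hypot(q[:,0]-.5045,q[:,1]-.304)
m=(r<.018)&(q[:,2]<.08);print(np.nanmedian(q[m,2]))
E
```

```text
time: 4.57
tool_pos: [0.5046, 0.3033, 0.0529]
tool_rot: [-0.0, 0.707, 0.707, -0.0]
contact_force: [0.0, 0.4, -0.4]
gripper_width: -0.001
time: 4.82
tool_pos: [0.5046, 0.3033, 0.0489]
tool_rot: [-0.0, 0.707, 0.707, -0.0]
contact_force: [-0.5, -0.0, -0.3]
gripper_width: -0.002
0.07252041465079125
```

```bash
python3 -m pendant '[{"wx":0,"wy":0,"wz":0,"dx":0,"dy":0,"dz":0.002,"hand":-1},{"wx":0,"wy":0,"wz":0,"dx":0,"dy":0,"dz":0.004,"hand":-1},{"wx":0,"wy":0,"wz":0,"dx":0,"dy":0,"dz":0.004,"hand":-1}]';python3 -m pendant '[{"wx":0,"wy":0,"wz":0,"dx":0,"dy":0,"dz":0.002,"hand":-1},{"wx":0,"wy":0,"wz":0,"dx":0,"dy":0,"dz":0.003,"hand":-1},{"wx":0,"wy":0,"wz":0,"dx":0,"dy":0,"dz":0.003,"hand":-1}]'; python3 - <<'E'
from h import *
p,d,X=grab("wrist");save("w5",p[180:360,190:370].repeat(3,0).repeat(3,1))
q=X.reshape(-1,3);r=np.hypot(q[:,0]-.5045,q[:,1]-.304)
m=(r<.018)&(q[:,2]<.08);print(np.nanmedian(q[m,2]))
E
```

```text
time: 5.12
tool_pos: [0.5047, 0.3034, 0.045]
tool_rot: [-0.0, 0.707, 0.707, -0.0]
contact_force: [-0.5, -0.4, 0.2]
gripper_width: -0.004
time: 5.37
tool_pos: [0.5051, 0.3036, 0.0426]
tool_rot: [0.0, 0.707, 0.707, 0.0]
contact_force: [-1.4, 0.3, 2.0]
gripper_width: -0.001
0.07096261596914158
```

View pics/w5.png

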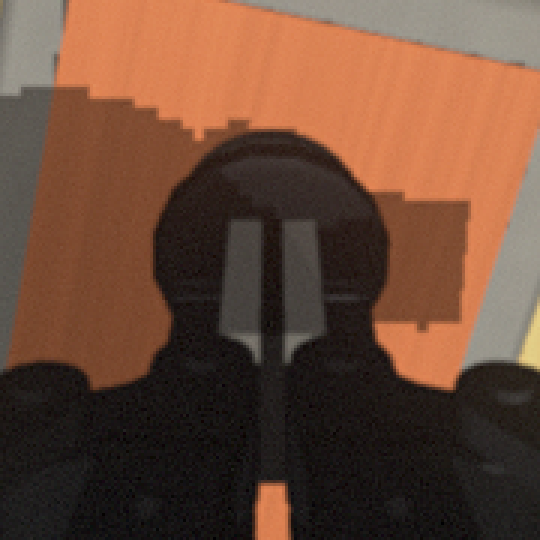

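Fingertips rest on the wide key's centre (270,250 in the crop), key ~1.5 mm down at TCP z≈0.043: the real fingertip is ~29 mm above the reported TCP. Pressing fully.

```bash
python3 -m pendant '[{"wx":0,"wy":0,"wz":0,"dx":0,"dy":0,"dz":0.002,"hand":-1},{"wx":0,"wy":0,"wz":0,"dx":0,"dy":0,"dz":0.004,"hand":-1},{"wx":0,"wy":0,"wz":0,"dx":0,"dy":0,"dz":0.0055,"hand":-1},{"wx":0,"wy":0,"wz":0,"dx":0,"dy":0,"dz":0.0055,"hand":-1},{"wx":0,"wy":0,"wz":0,"dx":0,"dy":0,"dz":0.0055,"hand":-1}]'; python3 - <<'E'
from h import *
p,d,X=grab("wrist")
q=X.reshape(-1,3);r=np.hypot(q[:,0]-.5045,q[:,1]-.304)
m=(r<.018)&(q[:,2]<.08);print(np.nanmedian(q[m,2]))
E
```

```text
time: 5.83
tool_pos: [0.5053, 0.3037, 0.0382]
tool_rot: [0.0, 0.707, 0.707, 0.0]
contact_force: [-3.5, -1.4, 7.9]
gripper_width: 0.001
0.06678622192649905
```

Wide key fully down (5.8 mm, 8 N). Letting it up and moving above the square key.

```bash
python3 -m pendant '[{"wx":0,"wy":0,"wz":0,"dx":0,"dy":0,"dz":-0.02,"hand":-1},{"wx":0,"wy":0,"wz":0,"dx":0,"dy":0,"dz":-0.04,"hand":-1},{"wx":0,"wy":0,"wz":0,"dx":-0.036,"dy":-0.0085,"dz":-0.04,"hand":-1},{"wx":0,"wy":0,"wz":0,"dx":-0.072,"dy":-0.017,"dz":-0.04,"hand":-1},{"wx":0,"wy":0,"wz":0,"dx":-0.108,"dy":-0.025,"dz":-0.04,"hand":-1},{"wx":0,"wy":0,"wz":0,"dx":-0.1445,"dy":-0.0335,"dz":-0.04,"hand":-1},{"wx":0,"wy":0,"wz":0,"dx":-0.1445,"dy":-0.0335,"dz":-0.04,"hand":-1},{"wx":0,"wy":0,"wz":0,"dx":-0.1445,"dy":-0.0335,"dz":-0.025,"hand":-1},{"wx":0,"wy":0,"wz":0,"dx":-0.1445,"dy":-0.0335,"dz":-0.0115,"hand":-1},{"wx":0,"wy":0,"wz":0,"dx":-0.1445,"dy":-0.0335,"dz":-0.0115,"hand":-1},{"wx":0,"wy":0,"wz":0,"dx":-0.1445,"dy":-0.0335,"dz":-0.0115,"hand":-1}]'; python3 - <<'E'
from h import *
p,d,X=grab("wrist")
z=X[...,2];m=((z>0.06)&(z<0.08)).astype(np.uint8)
n,l,s,c=cv2.connectedComponentsWithStats(m)
for i in range(1,n):
    if s[i,4]>150:
        q=X[l==i];print(s[i],c[i].round(),np.nanmedian(q,0).round(4))
E
```

```text
time: 6.8
tool_pos: [0.4706, 0.159, 0.0474]
tool_rot: [-0.001, 0.707, 0.707, -0.001]
contact_force: [-0.5, 0.2, 0.3]
gripper_width: -0.001
[ 300   96   41   43 1342] [320. 117.] [0.4875 0.2317 0.0725]
[ 254  230   61   38 1325] [285. 247.] [0.4723 0.1701 0.072 ]
[ 517  234   43   66 1305] [544. 263.] [0.6123 0.1566 0.0607]
```

Above the square key, small key at the expected place. Pressing.

```bash
python3 -m pendant '[{"wx":0,"wy":0,"wz":0,"dx":0,"dy":0,"dz":0.004,"hand":-1},{"wx":0,"wy":0,"wz":0,"dx":0,"dy":0,"dz":0.007,"hand":-1},{"wx":0,"wy":0,"wz":0,"dx":0,"dy":0,"dz":0.0095,"hand":-1},{"wx":0,"wy":0,"wz":0,"dx":0,"dy":0,"dz":0.0115,"hand":-1},{"wx":0,"wy":0,"wz":0,"dx":0,"dy":0,"dz":0.0115,"hand":-1},{"wx":0,"wy":0,"wz":0,"dx":0,"dy":0,"dz":0.0115,"hand":-1}]'; python3 - <<'E'
from h import *
p,d,X=grab("wrist")
q=X.reshape(-1,3)
m=(np.abs(q[:,0]-.4715)<.012)&(np.abs(q[:,1]-.166)<.012)&(q[:,2]<.08);print(np.nanmedian(q[m,2]))
E
```

```text
time: 7.35
tool_pos: [0.4726, 0.1595, 0.0382]
tool_rot: [0.0, 0.707, 0.707, 0.001]
contact_force: [0.5, 1.3, 5.0]
gripper_width: 0.001
0.06561653971335706
```

Square key fully down. Now up and over to the small key.

```bash
python3 -m pendant '[{"wx":0,"wy":0,"wz":0,"dx":0,"dy":0,"dz":-0.02,"hand":-1},{"wx":0,"wy":0,"wz":0,"dx":0,"dy":0,"dz":-0.035,"hand":-1},{"wx":0,"wy":0,"wz":0,"dx":0.036,"dy":0.008,"dz":-0.035,"hand":-1},{"wx":0,"wy":0,"wz":0,"dx":0.0725,"dy":0.0165,"dz":-0.035,"hand":-1},{"wx":0,"wy":0,"wz":0,"dx":0.0725,"dy":0.0165,"dz":-0.035,"hand":-1},{"wx":0,"wy":0,"wz":0,"dx":0.0725,"dy":0.0165,"dz":-0.02,"hand":-1},{"wx":0,"wy":0,"wz":0,"dx":0.0725,"dy":0.0165,"dz":-0.0115,"hand":-1},{"wx":0,"wy":0,"wz":0,"dx":0.0725,"dy":0.0165,"dz":-0.0115,"hand":-1},{"wx":0,"wy":0,"wz":0,"dx":0.0725,"dy":0.0165,"dz":-0.0115,"hand":-1}]'; python3 -m pendant '[{"wx":0,"wy":0,"wz":0,"dx":0,"dy":0,"dz":0.004,"hand":-1},{"wx":0,"wy":0,"wz":0,"dx":0,"dy":0,"dz":0.007,"hand":-1},{"wx":0,"wy":0,"wz":0,"dx":0,"dy":0,"dz":0.0095,"hand":-1},{"wx":0,"wy":0,"wz":0,"dx":0,"dy":0,"dz":0.0115,"hand":-1},{"wx":0,"wy":0,"wz":0,"dx":0,"dy":0,"dz":0.0115,"hand":-1},{"wx":0,"wy":0,"wz":0,"dx":0,"dy":0,"dz":0.0115,"hand":-1}]'; python3 - <<'E'
from h import *
p,d,X=grab("wrist")
z=X[...,2];m=((z>0.06)&(z<0.08)).astype(np.uint8)
n,l,s,c=cv2.connectedComponentsWithStats(m)
for i in range(1,n):
    if s[i,4]>30:
        q=X[l==i];print(s[i],c[i].round(),np.nanmedian(q,0).round(4))
E
```

```text
time: 8.15
tool_pos: [0.4868, 0.2309, 0.0472]
tool_rot: [-0.001, 0.707, 0.707, -0.001]
contact_force: [-1.5, -0.0, 0.1]
gripper_width: -0.002
time: 8.65
tool_pos: [0.4887, 0.2314, 0.0382]
tool_rot: [0.0, 0.707, 0.707, 0.0]
contact_force: [-2.7, -1.8, 6.2]
gripper_width: -0.0
[ 273   64   95  100 7378] [320. 113.] [0.5043 0.3058 0.0725]
[250 249  61  23 524] [280. 260.] [0.4878 0.2423 0.0753]
[487 359  45  32 307] [507. 373.] [0.6169 0.1644 0.0606]
```

Small key pressed to the same depth with 6 N. Up, then over to the fixture, opening the fingers on the way.

```bash
python3 -m pendant '[{"wx":0,"wy":0,"wz":0,"dx":0,"dy":0,"dz":-0.04,"hand":-1},{"wx":0,"wy":0,"wz":0,"dx":0,"dy":0,"dz":-0.08,"hand":-1},{"wx":0,"wy":0,"wz":0,"dx":0,"dy":0,"dz":-0.12,"hand":-1},{"wx":0,"wy":0,"wz":0,"dx":-0.02,"dy":0,"dz":-0.155,"hand":-1},{"wx":0,"wy":0,"wz":0,"dx":-0.04,"dy":0,"dz":-0.19,"hand":-1},{"wx":0,"wy":0,"wz":0,"dx":-0.06,"dy":0,"dz":-0.225,"hand":-1},{"wx":0,"wy":0,"wz":0,"dx":-0.095,"dy":0.005,"dz":-0.24,"hand":-1},{"wx":0,"wy":0,"wz":0,"dx":-0.135,"dy":0.005,"dz":-0.24,"hand":-1},{"wx":0,"wy":0,"wz":0,"dx":-0.175,"dy":0.01,"dz":-0.24,"hand":-1},{"wx":0,"wy":0,"wz":0,"dx":-0.215,"dy":0.01,"dz":-0.24,"hand":-1},{"wx":0,"wy":0,"wz":0,"dx":-0.255,"dy":0.015,"dz":-0.24,"hand":-1},{"wx":0,"wy":0,"wz":0,"dx":-0.295,"dy":0.02,"dz":-0.24,"hand":-1},{"wx":0,"wy":0,"wz":0,"dx":-0.335,"dy":0.02,"dz":-0.24,"hand":-1},{"wx":0,"wy":0,"wz":0,"dx":-0.375,"dy":0.025,"dz":-0.24,"hand":-1},{"wx":0,"wy":0,"wz":0,"dx":-0.415,"dy":0.025,"dz":-0.24,"hand":-1},{"wx":0,"wy":0,"wz":0,"dx":-0.455,"dy":0.03,"dz":-0.24,"hand":-1},{"wx":0,"wy":0,"wz":0,"dx":-0.49,"dy":0.03,"dz":-0.24,"hand":-1},{"wx":0,"wy":0,"wz":0,"dx":-0.51,"dy":0.03,"dz":-0.24,"hand":-1},{"wx":0,"wy":0,"wz":0,"dx":-0.51,"dy":0.03,"dz":-0.24,"hand":-1},{"wx":0,"wy":0,"wz":0,"dx":-0.51,"dy":0.03,"dz":-0.24,"hand":-1}]'; python3 - <<'E'
from h import *
print(tool().round(3))
p,d,X=grab("wrist");save("w6",p);np.save("w6.npy",X)
for t in("pull_knob","seat","pin_tip","offcut_center"):
    print(t,[(np.round(r["position"],3).tolist(),round(r["score"],2)) for r in finder.look_for("wrist",t)[:3]])
E
```

```text
time: 10.37
tool_pos: [0.5176, -0.2793, 0.2763]
tool_rot: [-0.001, 0.708, 0.706, 0.0]
contact_force: [0.4, 1.0, 0.2]
gripper_width: 0.003
[[ 0.002  1.    -0.001  0.518]
 [ 1.    -0.002  0.001 -0.279]
 [ 0.001 -0.001 -1.     0.276]
 [ 0.     0.     0.     1.   ]]
pull_knob [([0.522, -0.193, 0.078], 0.98)]
seat [([0.644, -0.176, 0.086], 0.64)]
pin_tip [([0.518, -0.198, 0.078], 0.97)]
offcut_center [([0.509, -0.084, 0.024], 0.78)]
```

View pics/w6.png

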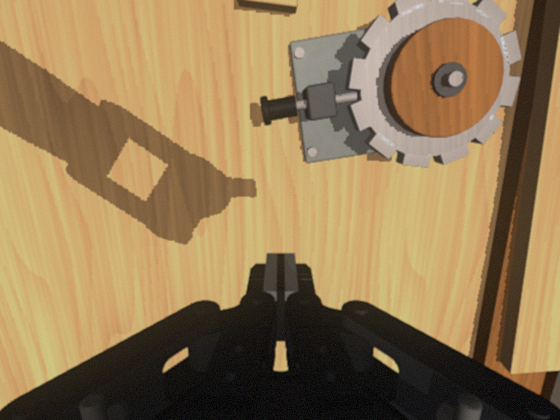

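Knob (280,107), flange at (265,110), bracket (321,101), pin (345,97), wheel bolt (453,78), offcut at the top edge (265,3). Computing the axis.

```bash
python3 - <<'E'
from h import *
X=np.load("w6.npy")
A=X[85:130,255:308];q=A[(A[...,2]>.062)&(A[...,2]<.1)]
print(len(q))
# slices along rough axis
B=X[70:90,440:466].reshape(-1,3);b=B[B[:,2]>.115];bolt=(b[:,:2].max(0)+b[:,:2].min(0))/2;print("bolt",bolt,b[:,2].max())
a=bolt-np.array([.520,-.195]);print("dist",np.hypot(*a));a/=np.hypot(*a);print("yaw to bolt",np.degrees(np.arctan2(a[1],a[0])))
s=(q[:,:2]-bolt)@a;n=np.array([-a[1],a[0]]);t=(q[:,:2]-bolt)@n
for lo in np.arange(-.21,-.10,.004):
    m=(s>lo)&(s<lo+.004)
    if m.sum()>5: print(round(lo,3),m.sum(),"t",(t[m].min()*1e3).round(1),(t[m].max()*1e3).round(1),"zmax",np.percentile(q[m,2],95).round(4))
d=cv2.fitLine(q[:,:2].astype(np.float32),cv2.DIST_HUBER,0,.01,.01).ravel();print("line",d,np.degrees(np.arctan2(d[1],d[0])))
E
```

```text
938
bolt [ 0.68125051 -0.17609432] 0.12897124520080683
dist 0.16235501727862298
yaw to bolt 6.687067953245124
-0.19 10 t -9.9 7.9 zmax 0.0853
-0.186 108 t -22.4 8.5 zmax 0.0867
-0.182 107 t -22.5 8.4 zmax 0.0864
-0.178 79 t -20.7 3.7 zmax 0.0823
-0.174 76 t -17.3 4.3 zmax 0.0824
-0.17 76 t -17.4 3.9 zmax 0.0823
-0.166 76 t -17.2 4.6 zmax 0.0824
-0.162 77 t -16.6 4.7 zmax 0.0822
-0.158 74 t -16.9 4.4 zmax 0.0824
-0.154 79 t -16.5 5.0 zmax 0.0825
-0.15 50 t -16.6 4.6 zmax 0.0818
-0.146 32 t -10.0 -1.1 zmax 0.0765
-0.142 36 t -10.2 -0.5 zmax 0.0765
-0.138 58 t -13.9 11.7 zmax 0.0883
line [ 0.9769728   0.21336377  0.5187977  -0.20100974] 12.3195505
```

Axis: barrel mid ≈ (0.5206, −0.2012), 162 mm from the bolt as specified, yaw ≈ 8.9°. I'll turn −98.9° about tool z (jaws across the knob, camera on the robot side), open, and move over it.

```bash
python3 -m pendant '[{"wx":0,"wy":0,"wz":-7,"dx":0.01,"dy":0,"dz":0,"hand":1},{"wx":0,"wy":0,"wz":-14,"dx":0.02,"dy":0,"dz":0,"hand":1},{"wx":0,"wy":0,"wz":-21,"dx":0.03,"dy":0,"dz":0,"hand":1},{"wx":0,"wy":0,"wz":-28,"dx":0.04,"dy":0,"dz":0,"hand":1},{"wx":0,"wy":0,"wz":-35,"dx":0.05,"dy":0,"dz":0,"hand":1},{"wx":0,"wy":0,"wz":-42,"dx":0.06,"dy":0.001,"dz":0,"hand":1},{"wx":0,"wy":0,"wz":-49,"dx":0.07,"dy":0.001,"dz":0,"hand":1},{"wx":0,"wy":0,"wz":-56,"dx":0.078,"dy":0.001,"dz":0,"hand":1},{"wx":0,"wy":0,"wz":-63,"dx":0.078,"dy":0.001,"dz":0,"hand":1},{"wx":0,"wy":0,"wz":-70,"dx":0.078,"dy":0.001,"dz":0,"hand":1},{"wx":0,"wy":0,"wz":-77,"dx":0.078,"dy":0.001,"dz":0,"hand":1},{"wx":0,"wy":0,"wz":-84,"dx":0.078,"dy":0.001,"dz":0,"hand":1},{"wx":0,"wy":0,"wz":-91,"dx":0.078,"dy":0.001,"dz":0,"hand":1},{"wx":0,"wy":0,"wz":-98,"dx":0.078,"dy":0.001,"dz":0,"hand":1},{"wx":0,"wy":0,"wz":-98.9,"dx":0.078,"dy":0.001,"dz":0,"hand":1},{"wx":0,"wy":0,"wz":-98.9,"dx":0.078,"dy":0.001,"dz":0,"hand":1},{"wx":0,"wy":0,"wz":-98.9,"dx":0.078,"dy":0.001,"dz":0,"hand":1}]'; python3 - <<'E'
from h import *
T=tool();print(T.round(3),sensors.state()["joint_pos"].round(2) if hasattr(sensors.state()["joint_pos"],"round") else sensors.state()["joint_pos"])
p,d,X=grab("wrist");save("w7",p);np.save("w7.npy",X)
print([(np.round(r["position"],3).tolist(),round(r["score"],2)) for r in finder.look_for("wrist","pull_knob")[:2]])
# everything 0.06..0.1 within 60mm of the knob, in knob frame
o=np.array([.5206,-.2012]);th=np.radians(8.9);a=np.array([np.cos(th),np.sin(th)]);n=np.array([-a[1],a[0]])
q=X.reshape(-1,3);q=q[(q[:,2]>.06)&(q[:,2]<.1)];s=(q[:,:2]-o)@a;t=(q[:,:2]-o)@n;k=np.abs(t)<.03
for lo in np.arange(-.032,.04,.004):
    m=k&(s>lo)&(s<lo+.004)
    if m.sum()>5: print(round(lo,3),m.sum(),(t[m].min()*1e3).round(1),(t[m].max()*1e3).round(1),np.percentile(q[m,2],95).round(4))
E
```

```text
time: 12.03
tool_pos: [0.519, -0.2, 0.2771]
tool_rot: [0.0, -0.077, 0.997, -0.0]
contact_force: [-0.5, 0.1, 0.2]
gripper_width: 1.002
[[-0.988 -0.153  0.     0.519]
 [-0.153  0.988 -0.    -0.2  ]
 [-0.    -0.    -1.     0.277]
 [ 0.     0.     0.     1.   ]] [-0.5  -0.14  1.68  0.    1.6  -2.23]
[([0.52, -0.194, 0.082], 0.88)]
-0.024 149 -14.5 15.6 0.0866
-0.02 86 -14.5 15.6 0.0868
-0.016 55 -10.0 11.0 0.083
-0.012 68 -10.1 11.0 0.0821
-0.008 62 -10.1 11.1 0.0819
-0.004 69 -10.1 11.1 0.082
0.0 59 -10.2 11.1 0.0823
0.004 63 -10.3 11.1 0.0823
0.008 64 -10.3 11.2 0.0822
0.012 33 -9.0 11.2 0.0823
0.016 23 -3.1 5.2 0.0764
0.02 28 -3.2 5.2 0.0766
0.024 208 -16.5 17.6 0.0883
0.028 107 -17.1 18.6 0.0897
0.032 106 -17.2 18.0 0.0898
0.036 103 -17.2 18.1 0.0899
```

View pics/w7.png

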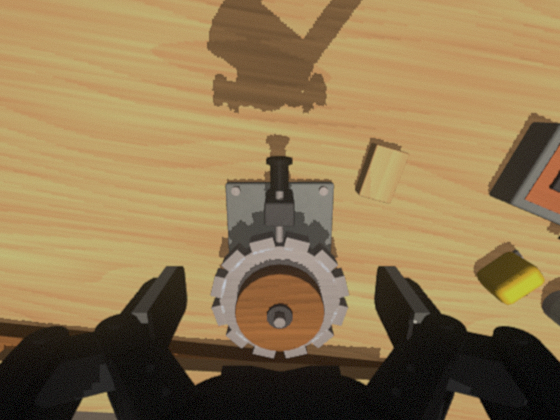

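Aligned with the knob (278,175): axis centred within 1 mm, offcut (383,170) clear of the jaws. Descending (tips are ~30 mm above the TCP, so pads at knob height means TCP z≈0.02).

```bash
python3 -m pendant '[{"wx":0,"wy":0,"wz":0,"dx":0,"dy":0,"dz":0.035,"hand":1},{"wx":0,"wy":0,"wz":0,"dx":0,"dy":0,"dz":0.07,"hand":1},{"wx":0,"wy":0,"wz":0,"dx":0,"dy":0,"dz":0.105,"hand":1},{"wx":0,"wy":0,"wz":0,"dx":0,"dy":0,"dz":0.14,"hand":1},{"wx":0,"wy":0,"wz":0,"dx":0,"dy":0,"dz":0.17,"hand":1},{"wx":0,"wy":0,"wz":0,"dx":0,"dy":0,"dz":0.195,"hand":1},{"wx":0,"wy":0,"wz":0,"dx":0,"dy":0,"dz":0.215,"hand":1},{"wx":0,"wy":0,"wz":0,"dx":0,"dy":0,"dz":0.23,"hand":1},{"wx":0,"wy":0,"wz":0,"dx":0,"dy":0,"dz":0.24,"hand":1},{"wx":0,"wy":0,"wz":0,"dx":0,"dy":0,"dz":0.248,"hand":1},{"wx":0,"wy":0,"wz":0,"dx":0,"dy":0,"dz":0.255,"hand":1},{"wx":0,"wy":0,"wz":0,"dx":0,"dy":0,"dz":0.255,"hand":1},{"wx":0,"wy":0,"wz":0,"dx":0,"dy":0,"dz":0.255,"hand":1}]'; python3 - <<'E'
from h import *
print(sensors.state()["contact_force"].round(2))
p,d,X=grab("wrist");save("w8",p)
E
```

```text
time: 13.22
tool_pos: [0.5193, -0.2007, 0.0225]
tool_rot: [0.0, -0.077, 0.997, -0.0]
contact_force: [0.7, -0.0, 0.5]
gripper_width: 0.998
[ 0.72 -0.04  0.54]
```

View pics/w8.png

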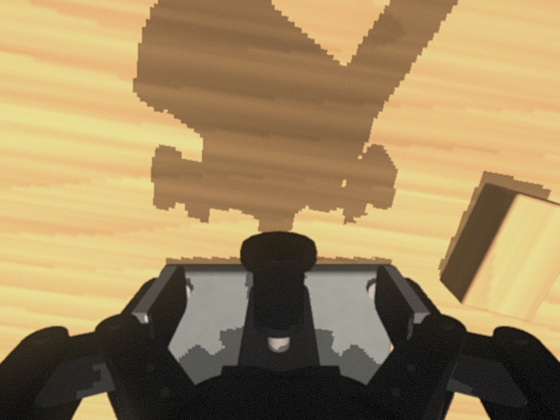

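The knob (280,265) is centred between the open fingers, with the offcut clear on the right. Closing.

```bash
python3 -m pendant '[{"wx":0,"wy":0,"wz":0,"dx":0,"dy":0,"dz":0.002,"hand":-1},{"wx":0,"wy":0,"wz":0,"dx":0,"dy":0,"dz":0.002,"hand":-1},{"wx":0,"wy":0,"wz":0,"dx":0,"dy":0,"dz":0.002,"hand":-1},{"wx":0,"wy":0,"wz":0,"dx":0,"dy":0,"dz":0.002,"hand":-1},{"wx":0,"wy":0,"wz":0,"dx":0,"dy":0,"dz":0.002,"hand":-1},{"wx":0,"wy":0,"wz":0,"dx":0,"dy":0,"dz":0.002,"hand":-1},{"wx":0,"wy":0,"wz":0,"dx":0,"dy":0,"dz":0.002,"hand":-1},{"wx":0,"wy":0,"wz":0,"dx":0,"dy":0,"dz":0.002,"hand":-1},{"wx":0,"wy":0,"wz":0,"dx":0,"dy":0,"dz":0.002,"hand":-1},{"wx":0,"wy":0,"wz":0,"dx":0,"dy":0,"dz":0.002,"hand":-1}]'
```

```text
time: 14.1
tool_pos: [0.5193, -0.2016, 0.0205]
tool_rot: [0.0, -0.078, 0.997, -0.001]
contact_force: [-0.2, -4.0, 1.1]
gripper_width: 0.242
```

Gripped (opening ≈ 21 mm, barrel 22). Drawing back along tool +x (knob −x).

```bash
python3 -m pendant '[{"wx":0,"wy":0,"wz":0,"dx":0.003,"dy":0,"dz":0,"hand":-1},{"wx":0,"wy":0,"wz":0,"dx":0.006,"dy":0,"dz":0,"hand":-1},{"wx":0,"wy":0,"wz":0,"dx":0.009,"dy":0,"dz":0,"hand":-1},{"wx":0,"wy":0,"wz":0,"dx":0.012,"dy":0,"dz":0,"hand":-1},{"wx":0,"wy":0,"wz":0,"dx":0.015,"dy":0,"dz":0,"hand":-1},{"wx":0,"wy":0,"wz":0,"dx":0.0175,"dy":0,"dz":0,"hand":-1},{"wx":0,"wy":0,"wz":0,"dx":0.0175,"dy":0,"dz":0,"hand":-1},{"wx":0,"wy":0,"wz":0,"dx":0.0175,"dy":0,"dz":0,"hand":-1},{"wx":0,"wy":0,"wz":0,"dx":0.0175,"dy":0,"dz":0,"hand":-1},{"wx":0,"wy":0,"wz":0,"dx":0.0175,"dy":0,"dz":0,"hand":-1}]'
cat > k.py <<'E'
from h import *
print(sensors.state()["contact_force"].round(2))
p,d,X=grab("wrist");save("w9",p)
o=np.array([.5206,-.2012]);th=np.radians(8.9);a=np.array([np.cos(th),np.sin(th)]);n=np.array([-a[1],a[0]])
for nm in("wrist","scene","side"):
    p,d,X=grab(nm)
    if nm!="wrist": save(nm+"_end",p)
    q=X.reshape(-1,3);q=q[(q[:,2]>.06)&(q[:,2]<.1)];s=(q[:,:2]-o)@a;t=(q[:,:2]-o)@n
    k=(np.abs(t)<.02)&(s<0.01)&(s>-.07)
    print(nm,k.sum(),np.percentile(s[k],[0,2,5,10]).round(4) if k.sum() else 0)
E
python3 k.py
```

```text
time: 14.93
tool_pos: [0.5053, -0.2039, 0.0206]
tool_rot: [0.004, -0.077, 0.997, -0.001]
contact_force: [12.1, -4.1, -7.7]
gripper_width: 0.234
[12.11 -4.05 -7.73]
wrist 9086 [-0.0393 -0.0388 -0.0386 -0.0384]
scene 277 [-0.0308 -0.0261 -0.0236 -0.0193]
side 106 [-0.0386 -0.0383 -0.0376 -0.0369]
```

View pics/w9.png

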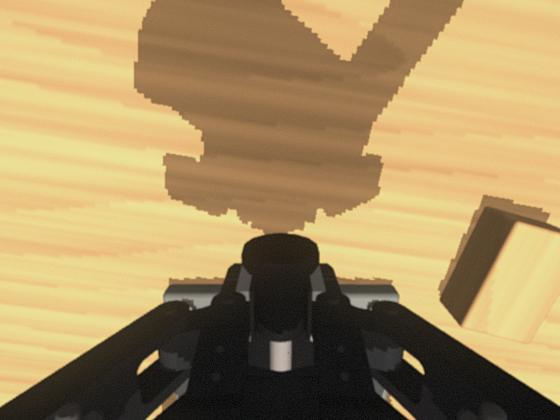

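Flange end moved from ≈−24 to −38.6 mm: drawn ≈14.5 mm with 12 N, knob firmly between the fingers. Adding 1.5 mm for margin.

```bash
python3 -m pendant '[{"wx":0,"wy":0,"wz":0,"dx":0.001,"dy":0,"dz":0,"hand":-1},{"wx":0,"wy":0,"wz":0,"dx":0.0015,"dy":0,"dz":0,"hand":-1},{"wx":0,"wy":0,"wz":0,"dx":0.0015,"dy":0,"dz":0,"hand":-1},{"wx":0,"wy":0,"wz":0,"dx":0.0015,"dy":0,"dz":0,"hand":-1},{"wx":0,"wy":0,"wz":0,"dx":0.0015,"dy":0,"dz":0,"hand":-1},{"wx":0,"wy":0,"wz":0,"dx":0.0015,"dy":0,"dz":0,"hand":-1}]'
python3 k.py; python3 -m pendant '[{"wx":0,"wy":0,"wz":0,"dx":0,"dy":0,"dz":0,"hand":-1},{"wx":0,"wy":0,"wz":0,"dx":0,"dy":0,"dz":0,"hand":-1},{"wx":0,"wy":0,"wz":0,"dx":0,"dy":0,"dz":0,"hand":-1},{"wx":0,"wy":0,"wz":0,"dx":0,"dy":0,"dz":0,"hand":-1},{"wx":0,"wy":0,"wz":0,"dx":0,"dy":0,"dz":0,"hand":-1},{"wx":0,"wy":0,"wz":0,"dx":0,"dy":0,"dz":0,"hand":-1}]'; python3 k.py
python3 -c "
from h import *
X=np.load('w7.npy')
o=np.array([.5206,-.2012]);th=np.radians(8.9);a=np.array([np.cos(th),np.sin(th)]);n=np.array([-a[1],a[0]])
q=X.reshape(-1,3);q=q[(q[:,2]>.06)&(q[:,2]<.1)];s=(q[:,:2]-o)@a;t=(q[:,:2]-o)@n
k=(np.abs(t)<.02)&(s<0.01)&(s>-.07);print('seated',np.percentile(s[k],[0,2,5,10]).round(4))"
```

```text
time: 15.63
tool_pos: [0.5039, -0.2041, 0.0206]
tool_rot: [0.005, -0.077, 0.997, -0.001]
contact_force: [13.2, -3.7, -9.2]
gripper_width: 0.24
[13.21 -3.68 -9.22]
wrist 9171 [-0.0408 -0.0402 -0.04   -0.0398]
scene 284 [-0.033  -0.028  -0.0248 -0.021 ]
side 108 [-0.0401 -0.0397 -0.0393 -0.0382]
time: 16.33
tool_pos: [0.5039, -0.2041, 0.0206]
tool_rot: [0.005, -0.077, 0.997, -0.001]
contact_force: [12.2, -4.1, -9.2]
gripper_width: 0.24
[12.25 -4.08 -9.22]
wrist 9126 [-0.0408 -0.0402 -0.04   -0.0398]
scene 286 [-0.0338 -0.0283 -0.0247 -0.0207]
side 108 [-0.0401 -0.0397 -0.0393 -0.0383]
seated [-0.0241 -0.0239 -0.0238 -0.0235]
```

Drawn ≈16 mm and steady, with no slip over 0.7 s. Handing in.

```bash
python3 -c "
from plant import job;print(job.job_done())"
```

```text
the job is handed in; nothing more can be done
None
```

I pressed the wide round, square and small round keys in that order, each fully down and let up. I then gripped the pull knob and drew the plunger back, and handed in at about 16.5 s still holding it. The system gave no verdict.

**Plunger:** the last checks showed the knob drawn about 16 mm against its seated position (wrist camera). The pull was about 12–13 N, the jaw opening steady at about 20 mm, and nothing slipped over 0.7 s.

**Keys:**

| Key | Travel seen by wrist camera | Force |
|---|---|---|
| Wide round | about 6 mm down | 8 N |
| Square | about 6 mm down | 5 N |
| Small round | hidden by the fingers | 6 N, same tool depth as the others |

I did not look at the keys again after the arm left the control box, so their being up at the end rests on nothing touching them. The glue bottle, offcut and tape measure were not touched. The offcut was seen in place during the pull, but I did not re-measure the positions of any of the three.

**What disagreed:**
- **Fingertips:** the shut fingertips ended about 29 mm above the reported tool point, so I found contact by touch and corrected the grasp height for it.
- **Refused call:** the first move was refused because each row needs every field.

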